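# Dial open the high-value stock chest

### The arm

A 7-joint arm with a two-finger parallel gripper is mounted at the origin on the work surface. World frame = base frame: x ahead of the robot, y to its left, z up, the work surface at z = 0. Lengths are in m, angles in rad, forces in N, time in s.
With the tool pointing down it reaches from about 0.425 to 0.8 m from the base axis. Payload 8.3 kg.
Tool frame: the origin (TCP) lies on the mounting face of the last link; the fingertips stand 173 mm ahead of it and the grasp point (between the pads) lies 155 mm ahead of it (tcp_to_tips is the distance from the TCP to the fingertips, in m); z points along the fingers, y is the line along which they close (so a half turn about z gives the same grasp; the last joint's range is limited). The gripper opens to 85 mm and grips with 20 to 120 N. Pads are 22 mm wide; open, the fingers measure 114 mm over their backs; the gripper's body (76 mm by 85 mm) begins 54 mm behind the grasp point. The pads swing forward as they close: fully open they stand 13 mm farther back than shut.
Start: joints at [1.123, 0.383, 0.016, 1.37, -0.006, 1.388, -0.046], TCP at [0.235, -0.579, 0.405] pointing down, gripper open.
Joint ranges: [-2.95, 2.95], [-0.25, 2.06], [-1.52, 1.56], [0.18, 2.33], [-1.44, 4.58], [0.02, 2.06], [-3.01, 3.01]. Speed limits (rad/s): [2.39, 2.39, 3.01, 3.01, 3.14, 3.14, 3.14].

### API

Orientations are given as a unit quaternion [w, x, y, z].
In Python, from plant import state, capture, close_job, tcp_to_tips gives the robot as it stands. The module is installed in compiled form; this text tells all that it offers.
- The arm moves only by the shell command python3 -m inch 'ROWS' [OPENING]. ROWS is JSON, a list of rows, each an object of numbers: "dx", "dy", "dz": the shift along the tool's x, y, z in cm; "yaw": the turn about the tool's z in degrees. In form: [{"dx": .., "dy": .., "dz": .., "yaw": ..}, ...]. A call has 1 to 20 rows; each row is the pose to reach, as a shift and turn from the pose commanded when the call began, along the tool's axes at that moment; what a row does not reach only later rows make up. A row lasts 1/8 s, in which the tool goes at most 62.5 mm and 10.7 degrees, less where a joint would pass 70% of its speed; a pose out of reach is approached as far as the arm can. A call with a gripper value outside its range is refused whole. OPENING is the opening, from 0 (shut) to 1 (fully open), set as the call begins (- or left out, the last holds). The fingers move at their own pace and stop on an object; the grip force is fixed at half the most. Time passes only in rows, so rows that repeat a pose let the fingers close. It gives the time, the measured TCP pose, the force, the opening and the grip force at its end, in the units of the state.
- state(): the state, without advancing time (a new reading comes with each control period).
- capture(name): name is "side" or "top" or "wrist"; returns a dict with "pixels" (400x640x3 uint8, red, green, blue), "depth" (400x640 float32, m along the optical axis (not along the pixel's ray), 0 where there is no reading), "fx", "fy", "cx", "cy" (pixels), "pose" (4x4, takes a point from camera to world coordinates); the wrist camera has in their place "tool_from_camera" (4x4, takes a point from camera to tool coordinates, whose origin is the TCP and whose axes are the flange's). Camera axes: x right, y down, z forward; pixel columns grow to the right and rows downward; lengths in m; the calibration is good to about 2 mm. A picture is of the moment at which its call begins: read the wrist's pose just before it.
- close_job(): hands the job in; it is judged then, once.
The state is a dict: "t": time; "q": joint angles; "joint_velocities": joint speeds; "effort": joint torques, N m; "position": TCP position; "tool_rot": TCP orientation; "wrist_force": force on the tool from outside, world axes, zero at the start; "ft_torque": the same for the moment, N m; "opening": finger opening in m; "finger_force": force on a finger pad.
Only numpy, scipy, OpenCV 4.12 (cv2) and the standard library are available. Lean on these libraries where they do the work, as an engineer would, in place of code of your own. Each camera call takes 0.05 s, during which the arm holds its last target. There are 200 camera calls.

### The job

Unlock the stock chest: turn its dial anticlockwise and stop on 28 the third time it comes up (passing it twice), turn it clockwise and stop on 14 the second time (passing it once), then turn it slowly anticlockwise again, feeling for the point between 20 and 33 where the dial stops dead, without forcing it. Then swing the bolt handle anticlockwise fully to its stop and leave it there. Push on the chest with no more than 25 N, and leave the things lying around it alone.

Things in the scene. Friction and masses are not known exactly. Their poses are not given: they have to be found in the camera images.
- chest: Grey steel security chest fixed to the bench, 300 (x) x 360 (y) x 150 mm. Origin: centre of its underside; x from its front to its hinge side, y to its left, z up. The dark lid plate on top is 158 mm above the bench. On it the dial (left) and the bolt handle (right). A 12 mm rod runs from the handle to the front through two guides into a keep, all below 18 mm above the lid.
- dial: Black dial 84 mm across, face 15 mm above the lid; across it an upright bright grip bar 76 long, 12 wide, 25 mm tall (top 40 mm above the lid). Origin on the axis at the lid's top. z up, x along the bar to the red zero (red tick, red half of the bar's top). 40 ticks 9 degrees apart, long at every 5; numbers 0 to 39 run up clockwise round the face from zero.
- index (a point): Red index line on the flat steel ring (102 mm across, 5 mm high) round the dial, on its far side: 46 mm from the axis along the chest's x. The number beside it is the number shown: the angle from the chest's x to the dial's x, anticlockwise seen from above, divided by 9 degrees. Turning the dial anticlockwise raises it. Each number must be met within one division (9 degrees).
- dial_axis (a point): Dial's axis at the lid's top. The dial turns endlessly, stays where left; spin it by the bar's side with shut fingers some 30 mm from the axis. Inside, two wheels are taken along, each only after nearly a turn: drag about 0.02 N m alone, 0.06 with one, 0.1 with both. With both numbers right it stops dead in the last turn, unseen, anywhere from 20 to 33; else it turns on past 33.
- handle (a joint): Turn of the bolt handle about its upright axis (rad): 0 bolted, growing anticlockwise seen from above, stop at 1.2 where the rod is drawn 25 mm back out of its keep. It drags with about 0.22 N m and stays where it is left. While the lock is set it comes up solid at about 0.04.
- handle_axis (a point): Axis of the bolt handle, at the lid's top. The hub is 40 mm across and 44 mm high.
- handle_end (a point): Point on the middle line of the handle's arm, 90 mm from its axis. The arm is a level steel bar, 108 mm long from the axis, 14 wide, underside 28 and top 44 mm above the lid; at its end (104 mm out) an upright black grip 22 mm across, 21 to 51 mm above the lid. At 0 the arm points to the chest's -y; opening swings it towards the chest's +x.
- pick_bin: Bystander: kraft stock bin with green sides, 200 x 120 x 100 mm, left of the chest; origin: centre of its underside.
- scanner: Bystander: yellow and black barcode scanner lying on its side, about 150 x 110 x 40 mm, right of the chest; origin on its underside.
- tape_roll: Bystander: roll of tape lying flat, 100 mm across, 48 mm high, to the right of the chest; origin: centre of its underside.

How it is judged:
By the outcome, as a careful person would: the job done as asked, in the order asked, and still so for the second after the job is handed in, with the robot touching nothing.
It also fails if it takes over 72 s, if anything falls off the work surface, if the arm or the gripper's body presses on something with over 40 N, if the wrist force passes 120 N, or if a joint passes its speed limit or range.

## Working session

There is one attempt and no reset: what is moved stays moved. The work goes in short steps, Python scripts to look and compute and a shell command to move; the robot and the scene stay as the last step left them, time stands still between calls to the robot, and variables do not carry over. Pictures are saved under pics/ and viewed, at most 10 in all, crops included, and the job is handed in when it is done.

```bash
mkdir -p pics; ls; cat > h.py <<'E'
import numpy as np,cv2
from plant import state,capture,tcp_to_tips
def save(c,n):
    cv2.imwrite('pics/'+n,cv2.cvtColor(c['pixels'],cv2.COLOR_RGB2BGR))
def world(c,u,v,z=None):
    """pixel to world; by depth or on plane of height z"""
    P=np.array(c['pose']); r=np.array([(u-c['cx'])/c['fx'],(v-c['cy'])/c['fy'],1])
    if z is None: d=float(np.median(c['depth'][int(v)-1:int(v)+2,int(u)-1:int(u)+2]))
    else: d=(z-P[2,3])/(P[:3,:3]@r)[2]
    return P[:3,:3]@(r*d)+P[:3,3]
E
python3 - <<'E'
from h import *
import pickle
s=state();print(s,tcp_to_tips)
for n in('top','side'):
    c=capture(n);save(c,n+'0.png');pickle.dump(c,open(n+'.pkl','wb'));print(n,c['fx'],np.round(c['pose'],3).tolist())
E
```

```text
pics
{'t': 0.0, 'q': array([ 1.12312033,  0.38419874,  0.01634131,  1.3711944 , -0.00630758,
        1.38817013, -0.04654348]), 'joint_velocities': array([ 0.00080474,  0.00110608,  0.00165061, -0.00071753,  0.00036944,
       -0.00024225, -0.00046665]), 'effort': array([ 2.04439226e-05, -6.27611089e+01,  8.43933988e-01, -3.71825159e+01,
        1.64747582e-02,  1.46668166e-02, -4.45623630e-05]), 'position': array([ 0.23458376, -0.57911585,  0.40368461]), 'tool_rot': array([-9.42032709e-04,  9.81545310e-01,  1.91227302e-01, -1.90524788e-04]), 'wrist_force': array([ 0.30127206,  0.19049845, -0.08899951]), 'ft_torque': array([-0.0493657 ,  0.02331317,  0.04985673]), 'finger_force': 0.0, 'opening': 0.08535248349739435} 0.1734
top 430.6300351422592 [[-0.022, -0.991, 0.13, 0.361], [-1.0, 0.023, 0.002, -0.013], [-0.005, -0.13, -0.992, 1.304], [0.0, 0.0, 0.0, 1.0]]
side 481.45312255800013 [[0.999, -0.017, 0.029, 0.505], [-0.032, -0.75, 0.661, -0.785], [0.011, -0.661, -0.75, 1.012], [0.0, 0.0, 0.0, 1.0]]
```

View pics/top0.png

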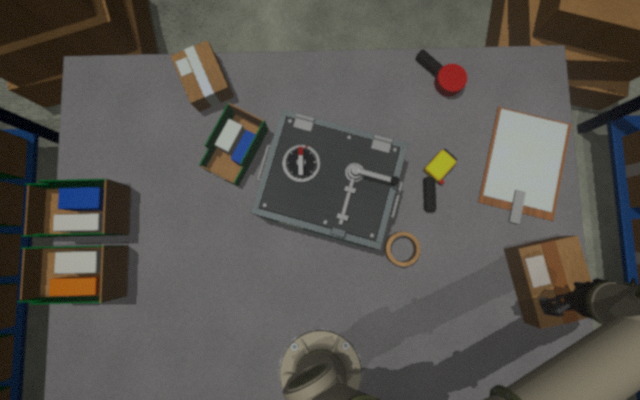

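View pics/side0.png

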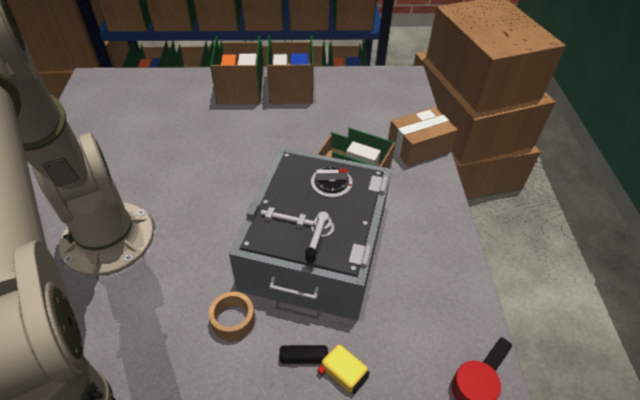

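The top view shows the dial at about (300,163), the handle hub at (354,172) with its grip at (396,183), and the rod running down to (340,220). The side view agrees. Next I'll enlarge both.

```bash
python3 - <<'E'
import pickle,cv2,numpy as np
a=pickle.load(open('top.pkl','rb'))['pixels'][110:250,250:410,::-1]
cv2.imwrite('pics/topc.png',cv2.resize(a,None,fx=4.25,fy=4.25,interpolation=cv2.INTER_CUBIC))
E
```

```text
(no output)
```

View pics/topc.png

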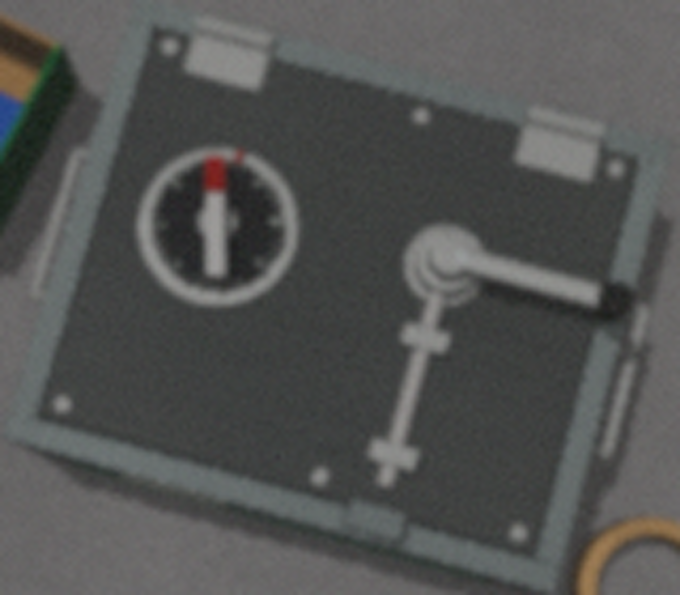

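In the crop (4.25×, offset 250,110) the features are: ring centre (218,226), index (240,156), bar ends red (216,158) and white (214,277), hub (447,257), grip (615,300), and corner screws (170,46), (616,168), (62,404), (518,532).

```bash
python3 - <<'E'
from h import *
import pickle
c=pickle.load(open('top.pkl','rb'))
f=lambda x,y,z:world(c,250+(x+.5)/4.25-.5,110+(y+.5)/4.25-.5,z)
P=dict(ring=(218,226,.163),index=(240,156,.163),red=(216,158,.198),white=(214,277,.198),hub=(447,257,.202),grip=(615,300,.209),s1=(170,46,.16),s2=(616,168,.16),s3=(62,404,.16),s4=(518,532,.16))
W={k:f(*v) for k,v in P.items()}
for k,v in W.items(): print(k,v.round(4), 'depth z',world(c,250+P[k][0]/4.25,110+P[k][1]/4.25).round(3))
a=lambda p,q:np.degrees(np.arctan2(*(W[p]-W[q])[1::-1]))
n=lambda p,q:np.linalg.norm((W[p]-W[q])[:2])
print('chest yaw',a('s1','s3'),a('s2','s4'),a('s1','s2')-90,a('s3','s4')-90,'idx',a('index','ring'),n('index','ring'))
print('bar',a('red','white'),n('red','white'),(W['red']+W['white'])/2,'arm',a('grip','hub')+90,n('grip','hub'))
print('dial-hub',n('ring','hub'),'radii',[np.linalg.norm(W[k][:2]) for k in('ring','hub','grip')])
E
```

```text
ring [0.5855 0.0397 0.163 ] depth z [0.577 0.037 0.199]
index [0.6305 0.025  0.163 ] depth z [0.629 0.024 0.163]
red [0.6214 0.0386 0.198 ] depth z [0.62  0.038 0.198]
white [0.5469 0.0411 0.198 ] depth z [0.546 0.04  0.195]
hub [ 0.5553 -0.1016  0.202 ] depth z [ 0.554 -0.103  0.202]
grip [ 0.5254 -0.2018  0.209 ] depth z [ 0.524 -0.203  0.209]
s1 [0.7047 0.0689 0.16  ] depth z [0.704 0.068 0.16 ]
s2 [ 0.6178 -0.2146  0.16  ] depth z [ 0.617 -0.216  0.16 ]
s3 [0.4747 0.1397 0.16  ] depth z [0.474 0.139 0.161]
s4 [ 0.3883 -0.1435  0.16  ] depth z [ 0.387 -0.144  0.16 ]
chest yaw -17.117741173658725 -17.224455151665943 -17.047412396197444 -16.954902478604367 idx -18.150291781331884 0.04740557672257188
bar -1.8732012365315087 0.07449949631896063 [0.58412433 0.03985837 0.198     ] arm -16.657164170499783 0.1044968615998054
dial-hub 0.14454731563122675 radii [np.float64(0.5868367791293668), np.float64(0.5645458752833685), np.float64(0.5627747826463027)]
```

```bash
cat >> h.py <<'E'
from scipy.spatial.transform import Rotation as R
def rot(s): w,x,y,z=s['tool_rot']; return R.from_quat([x,y,z,w])
def shift(tgt):
    s=state(); return (rot(s).inv().apply(np.array(tgt)-s['position'])*100).round(2)
AX=np.array([.585,.040]); CH=-17.1
def dial():
    """dial number from red half of bar in top picture"""
    c=capture('top'); p=c['pixels'].astype(int)
    v,u=np.nonzero((p[...,0]>90)&(p[...,1]<60)&(p[...,2]<60))
    W=np.array([world(c,a,b,.198) for a,b in zip(u,v)]).reshape(-1,3)
    W=W[(np.hypot(*(W[:,:2]-AX).T)<.041)]
    m=W.mean(0)[:2]-AX; a=np.degrees(np.arctan2(m[1],m[0]))
    print('dial n',len(W),'r',np.hypot(*m).round(4),'ang',a.round(1),'number',((a-CH)/9%40).round(2)); return a
def ctr(phi,s,rho=.03,hx=.0145,hy=.011,gap=0):
    """finger centre pushing the bar (angle phi deg) with sense s (+1 ccw)"""
    f=np.radians(phi);u=np.array([np.cos(f),np.sin(f)]);n=np.array([-u[1],u[0]])
    return AX+rho*u-s*(.006+gap+hx*abs(n[0])+hy*abs(n[1]))*n
E
python3 - <<'E'
from h import *
dial()
s=state();print(rot(s).as_matrix().round(3))
print(ctr(-1.9,1,gap=.01),shift([*ctr(-1.9,1,gap=.01),.44]))
E
```

```text
dial n 32 r 0.0259 ang -0.1 number 1.89
[[ 0.927  0.375 -0.001]
 [ 0.375 -0.927  0.001]
 [-0.    -0.002 -1.   ]]
[0.61407258 0.01154575] [ 57.35 -40.51  -3.55]
```

```bash
python3 -m inch '[{"dz":-3.5},{"dx":57.3,"dy":-40.5,"dz":-3.5,"yaw":-68},{"dx":57.3,"dy":-40.5,"dz":-3.5,"yaw":-68},{"dx":57.3,"dy":-40.5,"dz":-3.5,"yaw":-68},{"dx":57.3,"dy":-40.5,"dz":-3.5,"yaw":-68},{"dx":57.3,"dy":-40.5,"dz":-3.5,"yaw":-68},{"dx":57.3,"dy":-40.5,"dz":-3.5,"yaw":-68},{"dx":57.3,"dy":-40.5,"dz":-3.5,"yaw":-68},{"dx":57.3,"dy":-40.5,"dz":-3.5,"yaw":-68},{"dx":57.3,"dy":-40.5,"dz":-3.5,"yaw":-68},{"dx":57.3,"dy":-40.5,"dz":-3.5,"yaw":-68},{"dx":57.3,"dy":-40.5,"dz":-3.5,"yaw":-68},{"dx":57.3,"dy":-40.5,"dz":-3.5,"yaw":-68},{"dx":57.3,"dy":-40.5,"dz":-3.5,"yaw":-68},{"dx":57.3,"dy":-40.5,"dz":-3.5,"yaw":-68},{"dx":57.3,"dy":-40.5,"dz":-3.5,"yaw":-68}]' 0
python3 - <<'E'
from h import *
s=state();print(s['q'].round(2),s['position'],rot(s).as_matrix().round(3),s['wrist_force'])
c=capture('wrist');save(c,'w0.png');print(c['fx'],np.round(c['tool_from_camera'],3).tolist())
print(shift([*ctr(-1.9,1,gap=.01),.181+.1734]))
E
```

```text
[ 1.12  0.38  0.02  1.37 -0.01  1.39 -0.05] [ 0.23457892 -0.57917877  0.40389057] [[ 0.927  0.375 -0.001]
 [ 0.375 -0.927  0.001]
 [-0.    -0.002 -1.   ]] [0.50272231 1.08576207 0.51884723]
339.36741915237764 [[0.0, -0.955, -0.296, 0.075], [1.0, -0.0, 0.001, -0.0], [-0.001, -0.296, 0.955, 0.031], [0.0, 0.0, 0.0, 1.0]]
[ 57.35 -40.5    5.02]schema error: expected keys dx, dy, dz, yaw
```

View pics/w0.png

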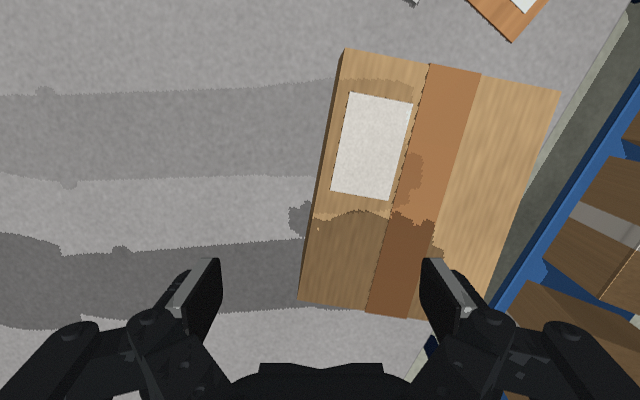

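The move was refused because every row needs all four keys. The picture still shows the starting place: the open fingers at (200,300) and (440,300) above a carton.

```bash
python3 -m inch '[{"dx":0,"dy":0,"dz":-3.5,"yaw":0},{"dx":57.3,"dy":-40.5,"dz":-3.5,"yaw":-68},{"dx":57.3,"dy":-40.5,"dz":-3.5,"yaw":-68},{"dx":57.3,"dy":-40.5,"dz":-3.5,"yaw":-68},{"dx":57.3,"dy":-40.5,"dz":-3.5,"yaw":-68},{"dx":57.3,"dy":-40.5,"dz":-3.5,"yaw":-68},{"dx":57.3,"dy":-40.5,"dz":-3.5,"yaw":-68},{"dx":57.3,"dy":-40.5,"dz":-3.5,"yaw":-68},{"dx":57.3,"dy":-40.5,"dz":-3.5,"yaw":-68},{"dx":57.3,"dy":-40.5,"dz":-3.5,"yaw":-68},{"dx":57.3,"dy":-40.5,"dz":-3.5,"yaw":-68},{"dx":57.3,"dy":-40.5,"dz":-3.5,"yaw":-68},{"dx":57.3,"dy":-40.5,"dz":-3.5,"yaw":-68},{"dx":57.3,"dy":-40.5,"dz":-3.5,"yaw":-68},{"dx":57.3,"dy":-40.5,"dz":-3.5,"yaw":-68},{"dx":57.3,"dy":-40.5,"dz":-3.5,"yaw":-68}]' 0
python3 - <<'E'
from h import *
s=state();print(s['q'].round(2),s['position'],rot(s).as_matrix().round(3),s['wrist_force'],s['opening'])
c=capture('wrist');save(c,'w1.png')
print(shift([*ctr(-1.9,1,gap=.01),.181+.1734]))
E
```

```text
t: 2.2
position: [0.6133, 0.0091, 0.44]
tool_rot: [0.001, 0.708, 0.706, -0.0]
wrist_force: [-0.1, -0.4, 0.0]
opening: 0.0
finger_force: 0.0
[ 0.31  0.4  -0.54  1.32  0.2   1.48 -0.21] [0.61331992 0.00914139 0.44004381] [[ 0.002  1.     0.   ]
 [ 1.    -0.002 -0.001]
 [-0.001  0.    -1.   ]] [-0.05828252 -0.37518422  0.04063202] 4.4373606508671706e-05
[0.22 0.07 8.57]
```

View pics/w1.png

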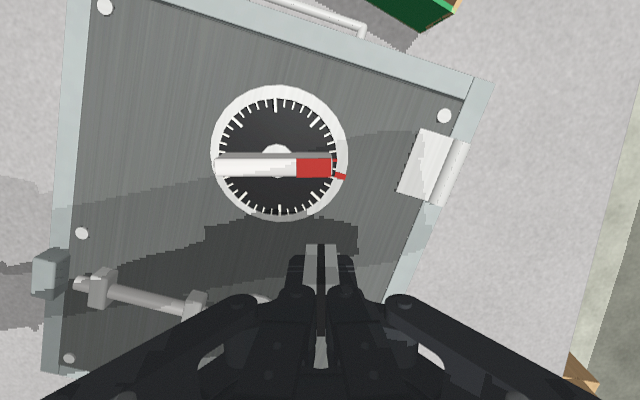

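The wrist view shows the dial clearly. Ring edges are at left (211,155), right (348,155), top (280,84) and bottom (280,221). The bar runs from (214,168) to (331,168) with its red half on the right, the index is at (342,176), and the shut tips are about 15 mm thick. I'll refine the axis from these.

```bash
sed -i 's/hx=.0145/hx=.0075/' h.py; cat >> h.py <<'E'
def wrist():
    s=state(); c=capture('wrist'); T=np.eye(4);T[:3,:3]=rot(s).as_matrix();T[:3,3]=s['position']
    c['pose']=T@np.array(c['tool_from_camera']); return c
E
python3 - <<'E'
from h import *
from scipy.optimize import least_squares
c=wrist(); p=c['pixels'].astype(int)
# ring: bright pixels at ring height
d=c['depth'];v,u=np.mgrid[0:400,0:640];P=c['pose']
X=np.stack([(u-c['cx'])/c['fx']*d,(v-c['cy'])/c['fy']*d,d],-1)@P[:3,:3].T+P[:3,3]
print('lid z',np.median(X[60:80,150:200,2]))
r=np.hypot(X[...,0]-.585,X[...,1]-.04)
m=(p.min(-1)>150)&(r<.056)&(r>.04)&(abs(X[...,2]-.163)<.004)
A=X[m];A=A[:,:2]
ring=A
f=least_squares(lambda q:np.hypot(*(A-q[:2]).T)-q[2],[.585,.04,.047],loss='soft_l1',f_scale=.002);print('ring',f.x,len(A))
red=(p[...,0]>120)&(p[...,1]<90)&(p[...,2]<90)&(r<.045)&(X[...,2]>.19)
bar=(r<.045)&(X[...,2]>.194)&(X[...,2]<.203)
B=X[bar][:,:2];q=B.mean(0);w=np.linalg.svd(B-q,full_matrices=False)[2][0]
rd=X[red][:,:2].mean(0)
if w@(rd-q)<0:w=-w
print('bar centre',q,'ang',np.degrees(np.arctan2(w[1],w[0])),'len',np.ptp((B-q)@w),'width',np.ptp((B-q)@[-w[1],w[0]]))
E
```

```text
lid z 0.15773792908930262
ring [0.58222641 0.0383984  0.04712734] 3304
bar centre [0.58344926 0.03956009] ang -0.1398994235495322 len 0.07588326066398068 width 0.012184230367177504
```

```bash
sed -i 's/AX=np.array(.*; CH/AX=np.array([.5835,.0393]); CH/' h.py; cat >> h.py <<'E'
def bar():
    """dial angle (world deg) and number from the wrist picture"""
    c=wrist(); p=c['pixels'].astype(int); d=c['depth'];v,u=np.mgrid[0:400,0:640];P=c['pose']
    X=np.stack([(u-c['cx'])/c['fx']*d,(v-c['cy'])/c['fy']*d,d],-1)@P[:3,:3].T+P[:3,3]
    r=np.hypot(X[...,0]-AX[0],X[...,1]-AX[1])
    ok=(r<.041)&(X[...,2]>.192)&(X[...,2]<.204)
    red=ok&(p[...,0]>100)&(p[...,1]<.6*p[...,0])&(p[...,2]<.6*p[...,0]); wh=ok&(p.min(-1)>110)
    B=X[red|wh][:,:2]; m=X[red][:,:2].mean(0)-AX
    w=np.linalg.svd(B-B.mean(0),full_matrices=False)[2][0]; w=w*np.sign(w@m)
    f=lambda a:np.degrees(np.arctan2(a[1],a[0]))
    print('bar n',red.sum(),wh.sum(),'ang line',f(w).round(1),'ang red',f(m).round(1),'number',((f(w)-CH)/9%40).round(2))
def path(phis,s,rel=None,**k):
    """tool shifts (cm) dx,dy from rel (world xy, default measured TCP) for tool x = world y, tool y = world x"""
    rel=state()['position'][:2] if rel is None else rel
    for a in phis:
        q=(ctr(a,s,**k)-rel)*100; print(a,'dx %.1f dy %.1f'%(q[1],q[0]))
E
python3 -m inch '[{"dx":0,"dy":0,"dz":8.2,"yaw":0},{"dx":0,"dy":0,"dz":8.2,"yaw":0},{"dx":0,"dy":0,"dz":8.2,"yaw":0}]'
python3 - <<'E'
from h import *
bar()
path(range(0,361,20),1)
E
```

```text
t: 2.68
position: [0.6131, 0.0104, 0.3562]
tool_rot: [-0.001, 0.707, 0.707, -0.001]
wrist_force: [0.0, 0.3, 1.0]
opening: 0.0
finger_force: 0.0
bar n 1642 4355 ang line -2.9 ang red 0.2 number 1.58
0 dx 1.2 dy -0.0
20 dx 2.1 dy 0.5
40 dx 3.3 dy 0.5
60 dx 4.6 dy 0.0
80 dx 5.6 dy -1.0
100 dx 6.1 dy -2.0
120 dx 6.4 dy -3.0
140 dx 6.3 dy -4.1
160 dx 5.7 dy -5.2
180 dx 4.6 dy -6.0
200 dx 3.6 dy -6.5
220 dx 2.4 dy -6.5
240 dx 1.2 dy -6.1
260 dx 0.2 dy -5.0
280 dx -0.4 dy -4.0
300 dx -0.6 dy -3.1
320 dx -0.5 dy -2.0
340 dx 0.1 dy -0.8
360 dx 1.2 dy -0.0
```

```bash
python3 -m inch '[{"dx":1.2,"dy":0,"dz":0,"yaw":0},{"dx":2.1,"dy":0.5,"dz":0,"yaw":0},{"dx":3.3,"dy":0.5,"dz":0,"yaw":0},{"dx":4.6,"dy":0,"dz":0,"yaw":0},{"dx":5.6,"dy":-1.0,"dz":0,"yaw":0},{"dx":6.1,"dy":-2.0,"dz":0,"yaw":0},{"dx":6.4,"dy":-3.0,"dz":0,"yaw":0},{"dx":6.3,"dy":-4.1,"dz":0,"yaw":0},{"dx":5.7,"dy":-5.2,"dz":0,"yaw":0},{"dx":5.7,"dy":-5.2,"dz":0,"yaw":0},{"dx":5.7,"dy":-5.2,"dz":0,"yaw":0}]'
python3 - <<'E'
from h import *
bar(); print((state()['position'][:2]-AX)*100, (ctr(160,1)-AX)*100)
c=wrist();save(c,'w2.png')
rel=state()['position'][:2]
path(list(range(180,361,20))+list(range(20,161,20)),1,rel=ctr(160,1))
E
```

```text
t: 4.1
position: [0.5617, 0.0676, 0.3578]
tool_rot: [0.0, 0.707, 0.707, -0.0]
wrist_force: [-0.0, 0.6, 1.0]
opening: 0.0
finger_force: 0.0
bar n 0 186 ang line nan ang red nan number nan
[-2.17041846  2.8552887 ] [-2.17259926  2.8022458 ]
180 dx -1.1 dy -0.8
200 dx -2.1 dy -1.3
220 dx -3.3 dy -1.4
240 dx -4.5 dy -0.9
260 dx -5.5 dy 0.1
280 dx -6.0 dy 1.2
300 dx -6.3 dy 2.1
320 dx -6.2 dy 3.2
340 dx -5.6 dy 4.3
360 dx -4.5 dy 5.2
20 dx -3.6 dy 5.6
40 dx -2.3 dy 5.7
60 dx -1.1 dy 5.2
80 dx -0.1 dy 4.2
100 dx 0.4 dy 3.2
120 dx 0.7 dy 2.2
140 dx 0.6 dy 1.1
160 dx 0.0 dy 0.0h.py:38: RuntimeWarning: Mean of empty slice.
  B=X[red|wh][:,:2]; m=X[red][:,:2].mean(0)-AX
  ret = um.true_divide(
```

View pics/w2.png

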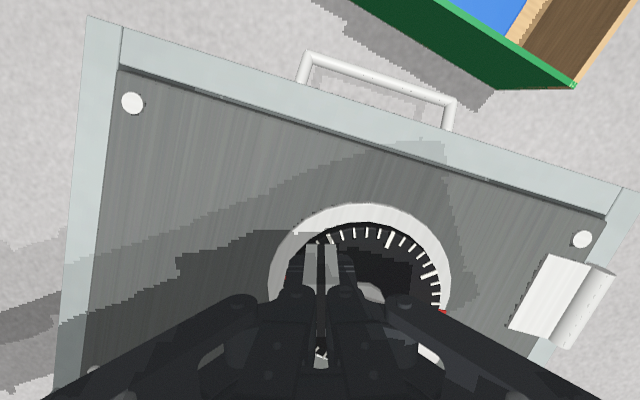

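The fingers now hide the bar, with the ring centred near (360,290). I'll carry on round 340° and measure after lifting off.

```bash
sed -i 's/def dial():/def dial(cam="top"):/; s/capture(.top.); p=/capture(cam); p=/; s/(p\[...,0\]>90)&(p\[...,1\]<60)&(p\[...,2\]<60)/(p[...,0]>90)\&(p[...,1]<.5*p[...,0])\&(p[...,2]<.5*p[...,0])/' h.py
python3 - <<'E'
from h import *
dial("side");dial()
E
python3 -m inch '[{"dx":-1.1,"dy":-0.8,"dz":0,"yaw":0},{"dx":-2.1,"dy":-1.3,"dz":0,"yaw":0},{"dx":-3.3,"dy":-1.4,"dz":0,"yaw":0},{"dx":-4.5,"dy":-0.9,"dz":0,"yaw":0},{"dx":-5.5,"dy":0.1,"dz":0,"yaw":0},{"dx":-6.0,"dy":1.2,"dz":0,"yaw":0},{"dx":-6.3,"dy":2.1,"dz":0,"yaw":0},{"dx":-6.2,"dy":3.2,"dz":0,"yaw":0},{"dx":-5.6,"dy":4.3,"dz":0,"yaw":0},{"dx":-4.5,"dy":5.2,"dz":0,"yaw":0},{"dx":-3.6,"dy":5.6,"dz":0,"yaw":0},{"dx":-3.6,"dy":5.6,"dz":0,"yaw":0},{"dx":-3.6,"dy":5.6,"dz":0,"yaw":0}]'
python3 - <<'E'
from h import *
dial("side");dial();bar()
c=capture('side');save(c,'s2.png');print((state()['position'][:2]-ctr(20,1))*1000)
E
```

```text
dial n 0 r nan ang nan number nan
dial n 0 r nan ang nan number nan
t: 5.92
position: [0.6176, 0.0328, 0.358]
tool_rot: [0.0, 0.707, 0.708, 0.0]
wrist_force: [0.0, -0.6, 0.4]
opening: 0.0001
finger_force: 0.0
dial n 6 r 0.0222 ang 36.7 number 5.97
dial n 0 r nan ang nan number nan
bar n 1454 3816 ang line 22.2 ang red 25.8 number 4.37
[-0.59497394  0.26389289]h.py:22: RuntimeWarning: Mean of empty slice.
  m=W.mean(0)[:2]-AX; a=np.degrees(np.arctan2(m[1],m[0]))
  ret = um.true_divide(
h.py:22: RuntimeWarning: Mean of empty slice.
  m=W.mean(0)[:2]-AX; a=np.degrees(np.arctan2(m[1],m[0]))
  ret = um.true_divide(
```

```bash
python3 -m inch '[{"dx":1.3,"dy":0.1,"dz":0,"yaw":0},{"dx":2.5,"dy":-0.4,"dz":0,"yaw":0},{"dx":3.5,"dy":-1.4,"dz":0,"yaw":0},{"dx":4.0,"dy":-2.4,"dz":0,"yaw":0},{"dx":4.3,"dy":-3.4,"dz":0,"yaw":0},{"dx":4.2,"dy":-4.5,"dz":0,"yaw":0},{"dx":3.6,"dy":-5.6,"dz":0,"yaw":0},{"dx":2.5,"dy":-6.4,"dz":0,"yaw":0},{"dx":1.5,"dy":-6.9,"dz":0,"yaw":0},{"dx":0.3,"dy":-7.0,"dz":0,"yaw":0},{"dx":-0.9,"dy":-6.5,"dz":0,"yaw":0},{"dx":-1.9,"dy":-5.5,"dz":0,"yaw":0},{"dx":-2.4,"dy":-4.4,"dz":0,"yaw":0},{"dx":-2.7,"dy":-3.5,"dz":0,"yaw":0},{"dx":-2.6,"dy":-2.4,"dz":0,"yaw":0},{"dx":-2.0,"dy":-1.3,"dz":0,"yaw":0},{"dx":-0.9,"dy":-0.4,"dz":0,"yaw":0},{"dx":0,"dy":0,"dz":0,"yaw":0},{"dx":0,"dy":0,"dz":0,"yaw":0}]'
python3 -c "
from h import *
bar();print((state()['position'][:2]-ctr(20,1))*1000)"
python3 -m inch '[{"dx":1.3,"dy":0.1,"dz":0,"yaw":0},{"dx":2.5,"dy":-0.4,"dz":0,"yaw":0},{"dx":3.5,"dy":-1.4,"dz":0,"yaw":0},{"dx":4.0,"dy":-2.4,"dz":0,"yaw":0},{"dx":4.3,"dy":-3.4,"dz":0,"yaw":0},{"dx":4.2,"dy":-4.5,"dz":0,"yaw":0},{"dx":3.6,"dy":-5.6,"dz":0,"yaw":0},{"dx":2.5,"dy":-6.4,"dz":0,"yaw":0},{"dx":1.5,"dy":-6.9,"dz":0,"yaw":0},{"dx":0.3,"dy":-7.0,"dz":0,"yaw":0},{"dx":0.3,"dy":-7.0,"dz":0,"yaw":0},{"dx":0.3,"dy":-7.0,"dz":0,"yaw":0}]'
python3 -c "
from h import *
print((state()['position'][:2]-ctr(220,1))*1000, (ctr(220,1)-AX)*1000)
bar();dial('side');dial()"
```

```text
t: 8.5
position: [0.6172, 0.0315, 0.3571]
tool_rot: [-0.0, 0.707, 0.707, -0.001]
wrist_force: [-0.3, -2.6, -1.1]
opening: 0.0002
finger_force: 0.8
bar n 1454 3883 ang line 17.5 ang red 20.1 number 3.84
[-0.92375285 -0.3175807 ]
t: 10.05
position: [0.5473, 0.0352, 0.3577]
tool_rot: [-0.0, 0.707, 0.707, -0.0]
wrist_force: [-1.3, 1.4, 1.3]
opening: 0.0
finger_force: 0.9
[-0.83657869  0.40295067] [-35.35332093  -4.53926758]
bar n 301 4099 ang line -149.2 ang red -144.5 number 25.32
dial n 0 r nan ang nan number nan
dial n 0 r nan ang nan number nanh.py:22: RuntimeWarning: Mean of empty slice.
  m=W.mean(0)[:2]-AX; a=np.degrees(np.arctan2(m[1],m[0]))
  ret = um.true_divide(
```

```bash
python3 -m inch '[{"dx":0.4,"dy":-0.3,"dz":0,"yaw":0},{"dx":0.4,"dy":-0.3,"dz":-5,"yaw":0},{"dx":-3,"dy":3,"dz":-8,"yaw":0},{"dx":-3,"dy":3,"dz":-8,"yaw":0},{"dx":-3,"dy":3,"dz":-8,"yaw":0},{"dx":-3,"dy":3,"dz":-8,"yaw":0}]'
python3 -c "
from h import *
print(state()['position']);bar();c=wrist();save(c,'w3.png')"
```

```text
t: 10.95
position: [0.5772, 0.0061, 0.4369]
tool_rot: [-0.001, 0.706, 0.708, -0.0]
wrist_force: [-0.1, 0.6, 0.1]
opening: 0.0002
finger_force: 0.0
[0.5771508  0.0061214  0.43687616]
bar n 628 1741 ang line -141.6 ang red -143.0 number 26.16
```

View pics/w3.png

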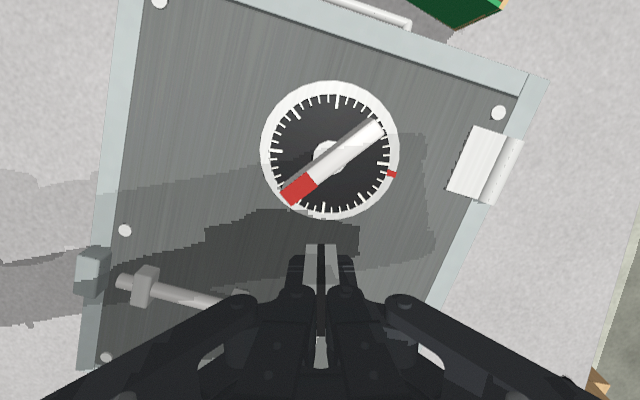

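Lifted off, the bar runs from red (297,192) to white (375,132). It reads 26.2, so the finger model holds to about 2°. Next I'll push on to 28.

```bash
python3 - <<'E'
from h import *
path([220,224,228,232,236,240],1,rel=ctr(220,1)-[-.03,.03])
E
```

```text
220 dx 3.0 dy -3.0
224 dx 2.7 dy -3.0
228 dx 2.5 dy -2.9
232 dx 2.2 dy -2.8
236 dx 2.0 dy -2.7
240 dx 1.8 dy -2.5
```

```bash
python3 -m inch '[{"dx":3.4,"dy":-3.3,"dz":0,"yaw":0},{"dx":3.4,"dy":-3.3,"dz":3,"yaw":0},{"dx":3.4,"dy":-3.3,"dz":8,"yaw":0},{"dx":3.4,"dy":-3.3,"dz":8,"yaw":0},{"dx":3.0,"dy":-3.0,"dz":8,"yaw":0},{"dx":2.7,"dy":-3.0,"dz":8,"yaw":0},{"dx":2.5,"dy":-2.9,"dz":8,"yaw":0},{"dx":2.2,"dy":-2.8,"dz":8,"yaw":0},{"dx":2.0,"dy":-2.7,"dz":8,"yaw":0},{"dx":2.0,"dy":-2.7,"dz":8,"yaw":0},{"dx":2.0,"dy":-2.7,"dz":8,"yaw":0},{"dx":2.4,"dy":-3.1,"dz":8,"yaw":0},{"dx":2.4,"dy":-3.1,"dz":3,"yaw":0},{"dx":0,"dy":0,"dz":0,"yaw":0},{"dx":0,"dy":0,"dz":0,"yaw":0},{"dx":0,"dy":0,"dz":0,"yaw":0}]'
python3 - <<'E'
from h import *
s=state();print(s['position']);bar()
# clockwise: finger on ccw side of red half at 234.9, commanded pose taken as
rel=ctr(220,1)+[.03,-.03]; print(rel)
path([234.9],-1,rel=rel,gap=.008)
path(range(220,-141,-20),-1,rel=rel)
E
```

```text
t: 13.05
position: [0.5776, 0.0051, 0.4379]
tool_rot: [0.0, 0.707, 0.707, 0.0]
wrist_force: [-0.4, 0.1, 0.5]
opening: 0.0
finger_force: 0.0
[0.57757134 0.00508123 0.4379309 ]
bar n 615 1713 ang line -123.2 ang red -124.9 number 28.21
[0.57814668 0.00476073]
234.9 dx -0.5 dy 1.0
220 dx 0.1 dy -0.5
200 dx 0.7 dy -1.6
180 dx 1.8 dy -2.5
160 dx 2.7 dy -2.9
140 dx 3.9 dy -3.0
120 dx 5.2 dy -2.5
100 dx 6.1 dy -1.5
80 dx 6.7 dy -0.5
60 dx 7.0 dy 0.5
40 dx 6.9 dy 1.6
20 dx 6.3 dy 2.7
0 dx 5.2 dy 3.5
-20 dx 4.2 dy 4.0
-40 dx 3.0 dy 4.1
-60 dx 1.8 dy 3.6
-80 dx 0.8 dy 2.6
-100 dx 0.2 dy 1.5
-120 dx -0.0 dy 0.6
-140 dx 0.1 dy -0.5
```

```bash
python3 -m inch '[{"dx":-0.6,"dy":1.1,"dz":0,"yaw":0},{"dx":-0.6,"dy":1.1,"dz":3,"yaw":0},{"dx":-0.6,"dy":1.1,"dz":8,"yaw":0},{"dx":-0.6,"dy":1.1,"dz":8,"yaw":0},{"dx":-0.1,"dy":0,"dz":8,"yaw":0},{"dx":0.1,"dy":-0.5,"dz":8,"yaw":0},{"dx":0.7,"dy":-1.6,"dz":8,"yaw":0},{"dx":1.8,"dy":-2.5,"dz":8,"yaw":0},{"dx":2.7,"dy":-2.9,"dz":8,"yaw":0},{"dx":3.9,"dy":-3.0,"dz":8,"yaw":0},{"dx":5.2,"dy":-2.5,"dz":8,"yaw":0},{"dx":6.1,"dy":-1.5,"dz":8,"yaw":0},{"dx":6.7,"dy":-0.5,"dz":8,"yaw":0},{"dx":7.0,"dy":0.5,"dz":8,"yaw":0},{"dx":6.9,"dy":1.6,"dz":8,"yaw":0},{"dx":6.3,"dy":2.7,"dz":8,"yaw":0},{"dx":5.2,"dy":3.5,"dz":8,"yaw":0},{"dx":4.2,"dy":4.0,"dz":8,"yaw":0},{"dx":3.0,"dy":4.1,"dz":8,"yaw":0},{"dx":3.0,"dy":4.1,"dz":8,"yaw":0}]'
python3 - <<'E'
from h import *
bar();print((state()['position'][:2]-ctr(-40,-1))*1000)
rel=ctr(-40,-1)
path(list(range(-60,-240,-20))+[-235],-1,rel=rel)
path([-235],-1,rel=rel,gap=.005);print((ctr(-235,-1)-AX)*1000)
E
```

```text
t: 15.6
position: [0.6188, 0.0332, 0.3578]
tool_rot: [0.001, 0.708, 0.706, -0.0]
wrist_force: [0.3, -0.5, 0.4]
opening: 0.0001
finger_force: 0.0
bar n 390 4186 ang line -34.8 ang red -45.4 number 38.04
[-0.20384283 -0.66850852]
-60 dx -1.2 dy -0.5
-80 dx -2.2 dy -1.5
-100 dx -2.8 dy -2.5
-120 dx -3.0 dy -3.5
-140 dx -2.9 dy -4.6
-160 dx -2.3 dy -5.7
-180 dx -1.2 dy -6.5
-200 dx -0.3 dy -7.0
-220 dx 0.9 dy -7.1
-235 dx 1.9 dy -6.8
-235 dx 1.6 dy -7.2
[-32.32309031  13.99036617]
```

```bash
python3 -m inch '[{"dx":-1.2,"dy":-0.5,"dz":0,"yaw":0},{"dx":-2.2,"dy":-1.5,"dz":0,"yaw":0},{"dx":-2.8,"dy":-2.5,"dz":0,"yaw":0},{"dx":-3.0,"dy":-3.5,"dz":0,"yaw":0},{"dx":-2.9,"dy":-4.6,"dz":0,"yaw":0},{"dx":-2.3,"dy":-5.7,"dz":0,"yaw":0},{"dx":-1.2,"dy":-6.5,"dz":0,"yaw":0},{"dx":-0.3,"dy":-7.0,"dz":0,"yaw":0},{"dx":0.9,"dy":-7.1,"dz":0,"yaw":0},{"dx":1.9,"dy":-6.8,"dz":0,"yaw":0},{"dx":1.9,"dy":-6.8,"dz":0,"yaw":0},{"dx":1.9,"dy":-6.8,"dz":0,"yaw":0},{"dx":1.5,"dy":-7.3,"dz":0,"yaw":0},{"dx":1.5,"dy":-7.3,"dz":-5,"yaw":0},{"dx":-2.8,"dy":-4.2,"dz":-8,"yaw":0},{"dx":-2.8,"dy":-4.2,"dz":-8,"yaw":0},{"dx":-2.8,"dy":-4.2,"dz":-8,"yaw":0},{"dx":-2.8,"dy":-4.2,"dz":-8,"yaw":0}]'
python3 - <<'E'
from h import *
print(state()['position']);bar()
rel=ctr(-40,-1)+[-.042,-.028]
path([-235],-1,rel=rel,gap=.006)
path([-235,-240,-245,-250,-252],-1,rel=rel)
E
```

```text
t: 17.9
position: [0.5761, 0.008, 0.4371]
tool_rot: [-0.001, 0.706, 0.708, -0.0]
wrist_force: [0.1, 0.1, -0.0]
opening: -0.0001
finger_force: 0.0
[0.57612626 0.00804467 0.43710628]
bar n 733 1537 ang line 117.8 ang red 119.6 number 14.99
-235 dx 4.3 dy -3.1
-235 dx 4.7 dy -2.6
-240 dx 5.0 dy -2.4
-245 dx 5.2 dy -2.2
-250 dx 5.5 dy -1.9
-252 dx 5.6 dy -1.8
```

```bash
python3 -m inch '[{"dx":4.2,"dy":-3.2,"dz":0,"yaw":0},{"dx":4.2,"dy":-3.2,"dz":3,"yaw":0},{"dx":4.2,"dy":-3.2,"dz":8,"yaw":0},{"dx":4.2,"dy":-3.2,"dz":8,"yaw":0},{"dx":4.7,"dy":-2.6,"dz":8,"yaw":0},{"dx":4.8,"dy":-2.5,"dz":8,"yaw":0},{"dx":4.9,"dy":-2.4,"dz":8,"yaw":0},{"dx":5.0,"dy":-2.4,"dz":8,"yaw":0},{"dx":5.1,"dy":-2.3,"dz":8,"yaw":0},{"dx":5.1,"dy":-2.3,"dz":8,"yaw":0},{"dx":5.1,"dy":-2.3,"dz":8,"yaw":0},{"dx":4.4,"dy":-3.0,"dz":8,"yaw":0},{"dx":4.4,"dy":-3.0,"dz":3,"yaw":0},{"dx":0,"dy":0,"dz":0,"yaw":0},{"dx":0,"dy":0,"dz":0,"yaw":0},{"dx":0,"dy":0,"dz":0,"yaw":0},{"dx":0,"dy":0,"dz":0,"yaw":0}]'
python3 - <<'E'
from h import *
print(state()['position']);bar()
E
```

```text
t: 20.08
position: [0.5761, 0.0082, 0.437]
tool_rot: [-0.001, 0.706, 0.708, -0.0]
wrist_force: [0.3, -0.2, -0.1]
opening: -0.0001
finger_force: 0.0
[0.57611836 0.00815986 0.43698682]
bar n 735 1528 ang line 111.2 ang red 113.1 number 14.25
```

```bash
cat > chk.py <<'E'
from h import *
import sys
f=np.max([np.linalg.norm(state()['wrist_force'][:2]) for _ in range(3)]); print('F %.1f'%f, state()['position'][:2].round(4)); sys.exit(f>7)
E
python3 - <<'E'
from h import *
rel=ctr(-40,-1)+[-.042,-.028]; print(rel)
path([111],1,rel=rel,gap=.01)
path([111,120,129,138,147,155],1,rel=rel)
for a in range(155,284,8):
    r=ctr(a,1); print(a+8,*['%.2f %.2f |'%tuple((ctr(b,1)-r)[::-1]*100) for b in(a+2,a+4,a+6,a+8)])
E
```

```text
[0.57685332 0.00676073]
111 dx 7.0 dy 2.1
111 dx 6.7 dy 1.2
120 dx 6.8 dy 0.7
129 dx 6.8 dy 0.2
138 dx 6.7 dy -0.3
147 dx 6.5 dy -0.8
155 dx 6.3 dy -1.2
163 -0.08 -0.11 | -0.16 -0.21 | -0.24 -0.31 | -0.34 -0.41 |
171 -0.10 -0.10 | -0.20 -0.19 | -0.30 -0.28 | -0.42 -0.36 |
179 -0.12 -0.08 | -0.23 -0.15 | -0.36 -0.22 | -0.49 -0.29 |
187 -0.10 -0.06 | -0.19 -0.12 | -0.27 -0.17 | -0.36 -0.23 |
195 -0.09 -0.05 | -0.19 -0.10 | -0.29 -0.14 | -0.39 -0.18 |
203 -0.10 -0.04 | -0.21 -0.07 | -0.32 -0.10 | -0.43 -0.13 |
211 -0.12 -0.02 | -0.23 -0.04 | -0.35 -0.05 | -0.47 -0.06 |
219 -0.12 -0.00 | -0.25 -0.00 | -0.37 0.01 | -0.50 0.02 |
227 -0.13 0.02 | -0.25 0.04 | -0.38 0.07 | -0.51 0.11 |
235 -0.13 0.04 | -0.25 0.09 | -0.38 0.14 | -0.50 0.20 |
243 -0.12 0.07 | -0.24 0.14 | -0.36 0.21 | -0.47 0.30 |
251 -0.11 0.09 | -0.22 0.18 | -0.32 0.28 | -0.42 0.38 |
259 -0.10 0.11 | -0.19 0.22 | -0.27 0.34 | -0.36 0.46 |
267 -0.08 0.13 | -0.15 0.26 | -0.21 0.39 | -0.27 0.53 |
275 -0.05 0.14 | -0.10 0.25 | -0.15 0.31 | -0.19 0.39 |
283 -0.04 0.07 | -0.09 0.15 | -0.13 0.23 | -0.16 0.31 |
291 -0.04 0.09 | -0.07 0.17 | -0.10 0.26 | -0.13 0.36 |
```

```bash
python3 -m inch '[{"dx":7.1,"dy":2.2,"dz":0,"yaw":0},{"dx":7.1,"dy":2.2,"dz":0,"yaw":0},{"dx":7.1,"dy":2.2,"dz":4,"yaw":0},{"dx":7.1,"dy":2.2,"dz":8,"yaw":0},{"dx":7.1,"dy":2.2,"dz":8,"yaw":0},{"dx":6.7,"dy":1.2,"dz":8,"yaw":0},{"dx":6.8,"dy":0.9,"dz":8,"yaw":0},{"dx":6.8,"dy":0.7,"dz":8,"yaw":0},{"dx":6.8,"dy":0.4,"dz":8,"yaw":0},{"dx":6.8,"dy":0.2,"dz":8,"yaw":0},{"dx":6.7,"dy":-0.1,"dz":8,"yaw":0},{"dx":6.7,"dy":-0.3,"dz":8,"yaw":0},{"dx":6.6,"dy":-0.6,"dz":8,"yaw":0},{"dx":6.5,"dy":-0.8,"dz":8,"yaw":0}]' && python3 chk.py && python3 -m inch '[{"dx":-0.1,"dy":-0.2,"dz":0,"yaw":0},{"dx":-0.2,"dy":-0.4,"dz":0,"yaw":0},{"dx":-0.2,"dy":-0.4,"dz":0,"yaw":0}]' && python3 chk.py && python3 -m inch '[{"dx":-0.08,"dy":-0.11,"dz":0,"yaw":0},{"dx":-0.16,"dy":-0.21,"dz":0,"yaw":0},{"dx":-0.24,"dy":-0.31,"dz":0,"yaw":0},{"dx":-0.34,"dy":-0.41,"dz":0,"yaw":0}]' && python3 chk.py && python3 -m inch '[{"dx":-0.10,"dy":-0.10,"dz":0,"yaw":0},{"dx":-0.20,"dy":-0.19,"dz":0,"yaw":0},{"dx":-0.30,"dy":-0.28,"dz":0,"yaw":0},{"dx":-0.42,"dy":-0.36,"dz":0,"yaw":0}]' && python3 chk.py && python3 -m inch '[{"dx":-0.12,"dy":-0.08,"dz":0,"yaw":0},{"dx":-0.23,"dy":-0.15,"dz":0,"yaw":0},{"dx":-0.36,"dy":-0.22,"dz":0,"yaw":0},{"dx":-0.49,"dy":-0.29,"dz":0,"yaw":0}]' && python3 chk.py
```

```text
t: 21.88
position: [0.5683, 0.0723, 0.3575]
tool_rot: [-0.0, 0.707, 0.708, -0.0]
wrist_force: [1.1, 1.7, 0.3]
opening: -0.0002
finger_force: 0.7
F 2.0 [0.5683 0.0723]False
```

```bash
sed -i 's/sys.exit(f>7)/sys.exit(int(f>7))/' chk.py
python3 -m inch '[{"dx":-0.1,"dy":-0.2,"dz":0,"yaw":0},{"dx":-0.2,"dy":-0.4,"dz":0,"yaw":0},{"dx":-0.2,"dy":-0.4,"dz":0,"yaw":0}]' && python3 chk.py && python3 -m inch '[{"dx":-0.08,"dy":-0.11,"dz":0,"yaw":0},{"dx":-0.16,"dy":-0.21,"dz":0,"yaw":0},{"dx":-0.24,"dy":-0.31,"dz":0,"yaw":0},{"dx":-0.34,"dy":-0.41,"dz":0,"yaw":0}]' && python3 chk.py && python3 -m inch '[{"dx":-0.10,"dy":-0.10,"dz":0,"yaw":0},{"dx":-0.20,"dy":-0.19,"dz":0,"yaw":0},{"dx":-0.30,"dy":-0.28,"dz":0,"yaw":0},{"dx":-0.42,"dy":-0.36,"dz":0,"yaw":0}]' && python3 chk.py && python3 -m inch '[{"dx":-0.12,"dy":-0.08,"dz":0,"yaw":0},{"dx":-0.23,"dy":-0.15,"dz":0,"yaw":0},{"dx":-0.36,"dy":-0.22,"dz":0,"yaw":0},{"dx":-0.49,"dy":-0.29,"dz":0,"yaw":0}]' && python3 chk.py
```

```text
t: 22.25
position: [0.5644, 0.07, 0.3577]
tool_rot: [-0.0, 0.707, 0.707, -0.0]
wrist_force: [1.3, 0.4, -0.2]
opening: -0.0001
finger_force: 0.4
F 1.4 [0.5644 0.07  ]
t: 22.75
position: [0.5605, 0.0668, 0.3578]
tool_rot: [-0.0, 0.707, 0.707, 0.0]
wrist_force: [2.1, 1.8, 0.1]
opening: -0.0002
finger_force: 1.0
F 2.8 [0.5605 0.0668]
t: 23.25
position: [0.5568, 0.0625, 0.3577]
tool_rot: [-0.0, 0.707, 0.707, -0.0]
wrist_force: [0.9, 2.0, -0.2]
opening: 0.0003
finger_force: 0.8
F 2.2 [0.5568 0.0625]
t: 23.75
position: [0.554, 0.0577, 0.3577]
tool_rot: [-0.0, 0.707, 0.707, 0.0]
wrist_force: [0.5, 1.6, -0.7]
opening: 0.0003
finger_force: 1.0
F 1.7 [0.554  0.0577]
```

```bash
sed -i 's/f>7/f>5/' chk.py
python3 -m inch '[{"dx":-0.10,"dy":-0.06,"dz":0,"yaw":0},{"dx":-0.19,"dy":-0.12,"dz":0,"yaw":0},{"dx":-0.27,"dy":-0.17,"dz":0,"yaw":0},{"dx":-0.36,"dy":-0.23,"dz":0,"yaw":0}]' && python3 chk.py && python3 -m inch '[{"dx":-0.09,"dy":-0.05,"dz":0,"yaw":0},{"dx":-0.19,"dy":-0.10,"dz":0,"yaw":0},{"dx":-0.29,"dy":-0.14,"dz":0,"yaw":0},{"dx":-0.39,"dy":-0.18,"dz":0,"yaw":0}]' && python3 chk.py && python3 -m inch '[{"dx":-0.10,"dy":-0.04,"dz":0,"yaw":0},{"dx":-0.21,"dy":-0.07,"dz":0,"yaw":0},{"dx":-0.32,"dy":-0.10,"dz":0,"yaw":0},{"dx":-0.43,"dy":-0.13,"dz":0,"yaw":0}]' && python3 chk.py && python3 -m inch '[{"dx":-0.12,"dy":-0.02,"dz":0,"yaw":0},{"dx":-0.23,"dy":-0.04,"dz":0,"yaw":0},{"dx":-0.35,"dy":-0.05,"dz":0,"yaw":0},{"dx":-0.47,"dy":-0.06,"dz":0,"yaw":0}]' && python3 chk.py && python3 -m inch '[{"dx":-0.12,"dy":0,"dz":0,"yaw":0},{"dx":-0.25,"dy":0,"dz":0,"yaw":0},{"dx":-0.37,"dy":0.01,"dz":0,"yaw":0},{"dx":-0.50,"dy":0.02,"dz":0,"yaw":0}]' && python3 chk.py
```

```text
t: 24.25
position: [0.5517, 0.054, 0.3578]
tool_rot: [0.0, 0.707, 0.707, 0.0]
wrist_force: [0.9, 1.0, -0.4]
opening: 0.0003
finger_force: 0.7
F 1.3 [0.5517 0.054 ]
t: 24.75
position: [0.5499, 0.0501, 0.3577]
tool_rot: [-0.0, 0.707, 0.707, -0.0]
wrist_force: [0.2, 1.4, 0.1]
opening: 0.0
finger_force: 0.3
F 1.5 [0.5499 0.0501]
t: 25.25
position: [0.5487, 0.046, 0.3578]
tool_rot: [-0.0, 0.707, 0.707, 0.0]
wrist_force: [0.9, 2.6, -0.0]
opening: -0.0001
finger_force: 1.1
F 2.7 [0.5487 0.046 ]
t: 25.75
position: [0.5482, 0.0438, 0.3581]
tool_rot: [-0.001, 0.706, 0.709, 0.002]
wrist_force: [3.7, 10.7, -1.6]
opening: 0.0003
finger_force: 4.8
F 11.3 [0.5482 0.0438]
```

The dial came up solid near 25 at 11 N. I'll back off, lift and check the reading.

```bash
python3 -m inch '[{"dx":0.5,"dy":-0.2,"dz":0,"yaw":0},{"dx":1.0,"dy":-0.5,"dz":0,"yaw":0},{"dx":1.0,"dy":-0.5,"dz":-5,"yaw":0},{"dx":-4,"dy":2.5,"dz":-8,"yaw":0},{"dx":-4,"dy":2.5,"dz":-8,"yaw":0},{"dx":-4,"dy":2.5,"dz":-8,"yaw":0},{"dx":-4,"dy":2.5,"dz":-8,"yaw":0}]'
python3 - <<'E'
from h import *
s=state();print(s['position'],s['q'].round(2));bar()
H=np.array([.5553,-.1016]); H2=AX+[0,0]
c=capture('top')
# handle plan: arm angle th from chest, direction -90+CH+th ; finger on the cw side, at 75 mm
def hc(deg,rho=.075,gap=0):
    f=np.radians(-90+CH+deg);u=np.array([np.cos(f),np.sin(f)]);n=np.array([-u[1],u[0]])
    return H+rho*u-(.007+gap+.0145*abs(n[0])+.011*abs(n[1]))*n
p=s['position'][:2]
print('hover',hc(0,gap=.012),((hc(0,gap=.012)-p)[::-1]*100).round(1))
for d in range(0,73,4): print(d,((hc(d)-hc(0,gap=.012))[::-1]*100).round(1))
E
```

```text
t: 26.62
position: [0.5725, 0.0021, 0.4369]
tool_rot: [-0.001, 0.706, 0.708, -0.0]
wrist_force: [0.2, 0.1, 0.3]
opening: -0.0
finger_force: 0.0
[0.57253867 0.00214017 0.43692042] [ 0.37  0.3  -0.54  1.44  0.16  1.44 -0.18]
bar n 666 1755 ang line -160.7 ang red -161.3 number 24.04
hover [ 0.49874912 -0.16267155] [-16.5  -7.4]
0 [-0.4  1.1]
4 [-0.7  1.7]
8 [-0.9  2.2]
12 [-1.2  2.8]
16 [-1.3  3.3]
20 [-1.5  3.8]
24 [-1.6  4.3]
28 [-1.7  4.8]
32 [-1.8  5.3]
36 [-1.8  5.8]
40 [-1.8  6.3]
44 [-1.7  6.8]
48 [-1.6  7.4]
52 [-1.5  7.9]
56 [-1.3  8.4]
60 [-1.1  8.9]
64 [-0.8  9.4]
68 [-0.5  9.9]
72 [-0.2 10.4]
```

```bash
python3 -m inch '[{"dx":-16.5,"dy":-7.4,"dz":0,"yaw":0},{"dx":-16.5,"dy":-7.4,"dz":0,"yaw":0},{"dx":-16.5,"dy":-7.4,"dz":0,"yaw":0},{"dx":-16.5,"dy":-7.4,"dz":0,"yaw":0},{"dx":-16.5,"dy":-7.4,"dz":4,"yaw":0},{"dx":-16.5,"dy":-7.4,"dz":8,"yaw":0},{"dx":-16.5,"dy":-7.4,"dz":8,"yaw":0},{"dx":-16.5,"dy":-7.4,"dz":8,"yaw":0}]' && python3 chk.py && python3 -m inch '[{"dx":-0.2,"dy":0.5,"dz":0,"yaw":0},{"dx":-0.4,"dy":1.1,"dz":0,"yaw":0},{"dx":-0.6,"dy":1.4,"dz":0,"yaw":0},{"dx":-0.7,"dy":1.7,"dz":0,"yaw":0},{"dx":-0.8,"dy":1.9,"dz":0,"yaw":0}]' && python3 chk.py && python3 -m inch '[{"dx":-0.1,"dy":0.3,"dz":0,"yaw":0},{"dx":-0.3,"dy":0.6,"dz":0,"yaw":0},{"dx":-0.4,"dy":0.9,"dz":0,"yaw":0}]' && python3 chk.py
```

```text
t: 27.72
position: [0.4999, -0.1632, 0.3592]
tool_rot: [0.001, 0.706, 0.708, 0.0]
wrist_force: [0.1, -0.1, 0.0]
opening: -0.0001
finger_force: 0.0
F 0.1 [ 0.4999 -0.1632]
t: 28.35
position: [0.5183, -0.1718, 0.3577]
tool_rot: [-0.0, 0.707, 0.707, 0.0]
wrist_force: [-2.9, 2.9, 2.0]
opening: 0.0001
finger_force: 1.5
F 4.1 [ 0.5183 -0.1718]
t: 28.72
position: [0.5274, -0.1759, 0.3575]
tool_rot: [-0.0, 0.707, 0.707, -0.0]
wrist_force: [-3.4, 2.3, 1.0]
opening: -0.0001
finger_force: 1.5
F 4.1 [ 0.5274 -0.1759]
```

```bash
sed -i 's/f>5/f>8/' chk.py; python3 -m inch '[{"dx":-0.2,"dy":0.5,"dz":0,"yaw":0},{"dx":-0.3,"dy":1.0,"dz":0,"yaw":0},{"dx":-0.4,"dy":1.5,"dz":0,"yaw":0},{"dx":-0.5,"dy":2.0,"dz":0,"yaw":0},{"dx":-0.6,"dy":2.5,"dz":0,"yaw":0},{"dx":-0.6,"dy":3.0,"dz":0,"yaw":0}]' && python3 chk.py && python3 -m inch '[{"dx":0,"dy":0.5,"dz":0,"yaw":0},{"dx":0.1,"dy":1.0,"dz":0,"yaw":0},{"dx":0.2,"dy":1.5,"dz":0,"yaw":0},{"dx":0.3,"dy":2.1,"dz":0,"yaw":0},{"dx":0.5,"dy":2.6,"dz":0,"yaw":0},{"dx":0.7,"dy":3.1,"dz":0,"yaw":0}]' && python3 chk.py && python3 -m inch '[{"dx":0.1,"dy":0.2,"dz":0,"yaw":0},{"dx":0.3,"dy":0.5,"dz":0,"yaw":0}]' && python3 chk.py && python3 -m inch '[{"dx":0.1,"dy":0.2,"dz":0,"yaw":0},{"dx":0.3,"dy":0.5,"dz":0,"yaw":0}]' && python3 chk.py && python3 -m inch '[{"dx":0.1,"dy":0.2,"dz":0,"yaw":0},{"dx":0.3,"dy":0.5,"dz":0,"yaw":0}]' && python3 chk.py
```

```text
t: 29.48
position: [0.5575, -0.1822, 0.3576]
tool_rot: [-0.0, 0.707, 0.707, -0.0]
wrist_force: [-3.9, 1.2, 0.1]
opening: 0.0001
finger_force: 1.7
F 4.1 [ 0.5575 -0.1822]
t: 30.22
position: [0.5886, -0.1748, 0.3577]
tool_rot: [0.0, 0.707, 0.707, 0.0]
wrist_force: [-3.8, -0.1, -0.2]
opening: 0.0002
finger_force: 1.5
F 3.8 [ 0.5886 -0.1748]
t: 30.48
position: [0.5934, -0.1719, 0.3578]
tool_rot: [0.0, 0.707, 0.707, -0.0]
wrist_force: [-3.2, -0.6, 0.4]
opening: 0.0001
finger_force: 1.5
F 3.3 [ 0.5934 -0.1719]
t: 30.72
position: [0.5983, -0.1689, 0.3578]
tool_rot: [0.0, 0.707, 0.707, -0.0]
wrist_force: [-3.3, -0.8, 0.0]
opening: 0.0001
finger_force: 1.4
F 3.4 [ 0.5983 -0.1689]
t: 30.98
position: [0.6027, -0.1666, 0.3575]
tool_rot: [-0.0, 0.707, 0.707, -0.001]
wrist_force: [-14.8, -4.8, 3.9]
opening: -0.0
finger_force: 6.3
F 15.5 [ 0.6027 -0.1666]
```

The handle reached its stop at 15 N. I'll back off, lift clear and look.

```bash
python3 -m inch '[{"dx":-0.4,"dy":-0.3,"dz":0,"yaw":0},{"dx":-1.0,"dy":-0.8,"dz":0,"yaw":0},{"dx":-1.0,"dy":-0.8,"dz":-5,"yaw":0},{"dx":-1.0,"dy":-0.8,"dz":-10,"yaw":0},{"dx":-6,"dy":-4,"dz":-12,"yaw":0},{"dx":-6,"dy":-4,"dz":-12,"yaw":0},{"dx":-6,"dy":-4,"dz":-12,"yaw":0}]'
python3 - <<'E'
from h import *
print(state()['position']);c=wrist();save(c,'w4.png');import pickle;pickle.dump(c,open('w4.pkl','wb'))
E
```

```text
t: 31.85
position: [0.5631, -0.2262, 0.4779]
tool_rot: [0.0, 0.707, 0.707, 0.0]
wrist_force: [0.1, 0.4, -0.0]
opening: -0.0002
finger_force: 0.0
[ 0.56310628 -0.22620013  0.4778578 ]
```

View pics/w4.png

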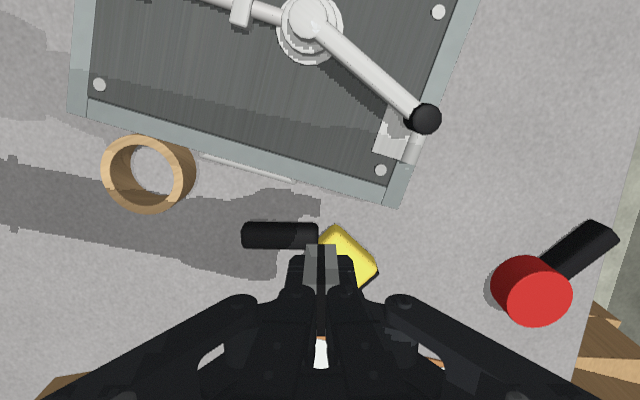

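The hub is at (310,17) and the grip at (426,118), and the tape roll and scanner haven't been disturbed. Next I'll check the handle angle.

```bash
python3 - <<'E'
from h import *
import pickle
c=pickle.load(open('w4.pkl','rb'))
h=world(c,310,17,.202);g=world(c,426,118,.209);d=g-h
a=np.degrees(np.arctan2(d[1],d[0]));print(h,g,np.hypot(*d[:2]),np.radians(a+90-CH))
from plant import close_job
print(close_job())
E
```

```text
[ 0.5562547  -0.10387923  0.202     ] [ 0.63524473 -0.16733977  0.209     ] 0.10132455277601483 1.1924374122838015
the job is handed in; nothing more can be done
None
```

The chest is unlocked and the job is handed in: the dial was stopped on 28 and then 14 (read as 28.2 and 14.25), came up solid at about 24, and the bolt handle is at its stop (about 1.19 rad), with a highest force reading of about 15.5 N and about 32 s used.

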